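Load the ochre pigment cartridge and clamp it home

ROBOT

A 6-joint arm with a two-finger parallel gripper is mounted at the origin on the work surface. World frame = base frame: x ahead of the robot, y to its left, z up, the work surface at z = 0. Lengths are in m, angles in rad, forces in N, time in s.
With the tool pointing down it reaches from about 0.35 to 0.85 m from the base axis. Payload 8.1 kg.
Tool frame: the origin (TCP) lies midway between the tips of the shut fingers; the grasp point (between the pads) lies 19 mm behind it (robot.grip_point_offset is the distance from the TCP to the grasp point, in m); z points along the fingers, y is the line along which they close (so a half turn about z gives the same grasp; the last joint's range is limited). The gripper opens to 93 mm and grips with 3 to 60 N. Pads are 15 mm wide; open, the fingers measure 128 mm over their backs; the gripper's body (75 mm by 188 mm) begins 65 mm behind the grasp point.
Start: joints at [1.154, 0.13, 1.488, -0, 1.523, -0.085], TCP at [0.195, 0.567, 0.219] pointing down, gripper open.
Joint ranges: [-2.96, 2.96], [-0.89, 2.26], [0.02, 2.5], [-1.34, 4.48], [0, 2.73], [-2.66, 2.66]. Speed limits (rad/s): [2.39, 2.39, 2.79, 3.14, 3.14, 3.14].

INTERFACE

Orientations are given as a rotation vector (axis times angle).
In Python, from plant import robot, read_camera, job gives the robot as it stands.
- The arm moves only by the shell command python3 -m inch 'ROWS' [FORCE]. ROWS is JSON, one flat list of numbers, 5 for each row, row after row: the shift along the world's x, y, z in mm, then the turn about the world's z in degrees, then the opening in per cent of the stroke, from 0 (shut) to 100 (fully open). In form: [dx, dy, dz, yaw, hand, dx, dy, dz, yaw, hand, ...]. A call has 1 to 10 rows; each row is the pose to reach, as a shift and turn from the pose commanded when the call began; what a row does not reach only later rows make up. A row lasts 1/12 s, in which the tool goes at most 41.7 mm and 7.16 degrees, less where a joint would pass 70% of its speed; a pose out of reach is approached as far as the arm can. A call with a gripper value outside its range is refused whole. The fingers move at their own pace and stop on an object; FORCE is the grip in N (left out, the last holds). Time passes only in rows, so rows that repeat a pose let the fingers close. It gives the time, the measured TCP pose, the force, the opening and the grip force at its end, in the units of the state.
- robot.read_state(): the state, without advancing time (a new reading comes with each control period).
- read_camera(name): name is "side" or "top"; returns a dict with "image" (420x560x3 uint8, blue, green, red), "K" (3x3 intrinsics, pixels), "extrinsics" (4x4, takes a point from world to camera coordinates). Camera axes: x right, y down, z forward; pixel columns grow to the right and rows downward; lengths in m; the calibration is good to about 2 mm. A picture is of the moment at which its call begins. There is no depth.
- job.close_job(): hands the job in; it is judged then, once.
The state is a dict: "t": time; "q": joint angles; "dq": joint speeds; "joint_torque": joint torques, N m; "tool_pos": TCP position; "orientation": TCP orientation; "force": force on the tool from outside, world axes, zero at the start; "wrist_torque": the same for the moment, N m; "opening": finger opening in m; "gripper_force": force on a finger pad.
Only numpy, scipy, OpenCV 4.12 (cv2) and the standard library are available. Lean on these libraries where they do the work, as an engineer would, in place of code of your own. Each camera call takes 0.05 s, during which the arm holds its last target. There are 200 camera calls.

TASK

Stand the ochre-yellow pigment cartridge in the socket of the green feed station and let go of it, keeping it upright all the way. Then swing the red-handled clamp fully down over it, so that the clamp drives the cartridge home on its sinking seat, and leave it shut. Leave the dark red and the black cartridge and the jar where they stand.

Things in the scene. Friction and masses are not known exactly. Their poses are not given: they have to be found in the camera images.
- ochre_cartridge: The cartridge to load: upright closed box, ochre-yellow with a paper band, 36 mm (its x) by 60 mm (its y) by 90 mm tall, about 0.2 kg; the lower 78 mm is the full-size body, the top 12 mm a black cap of 30 x 52 mm. Origin at the centre of its underside, z up. A half turn about z makes no difference. Stands on the work surface.
- red_cartridge: Bystander: cartridge of the same shape and size in dark oxide red with a black cap. Origin at the centre of its underside.
- black_cartridge: Bystander: cartridge of the same shape and size in black with a white cap. Origin at the centre of its underside.
- jar: Bystander: closed amber jar with a black cap, 68 mm in diameter, 100 mm tall. Origin at the centre of its underside.
- station: Feed station, fixed to the work surface. Origin on the work surface under the centre of the socket; its z is up, its x points from the socket to the clamp's hinge, its y lies along the hinge. Green block 150 x 150 mm, 48 mm high, centred on the origin; behind it (x 75 to 150 mm) a grey housing 78 mm high and 150 mm wide; two hinge posts 128 mm high at x = 90 mm, y = -65 and 65 mm.
- socket_mouth (a point): Centre of the socket's mouth, level with the top of the green block (48 mm up). The socket is a straight rectangular hole, 41 mm along the station's x by 65 mm along its y (2.5 mm of play on each side of the cartridge), with a 3 mm chamfer. An orange seat forms its floor, 22 mm below the mouth at the start (26 mm above the work surface).
- seat (a joint): How far the orange seat has sunk, in m: 0 at the start, stop at 0.014. It is stiff (moves under about 9 N, more than the cartridge's weight), has no spring and stays where pushed. The shut clamp sinks a cartridge by 0.012.
- clamp (a joint): Clamp angle, rad: 0 shut (arms level, pointing to the station's -x), pi/2 straight up, up to 2.0 (leaning back away from the socket). Starts standing open at 1.6 to 1.9. A stiff hinge of about 0.25 N m holds it at any angle. It meets the loaded cartridge at about 0.13 rad; from there shutting takes about 8 N at the handle.
- clamp_hinge (a point): Point on the hinge axis midway between the posts: 90 mm from the socket centre along the station's x, 116 mm above the work surface.
- clamp_handle (a point): Middle of the clamp's red handle: round bar 14 mm thick, 118 mm long, parallel to the hinge (station's y) and 155 mm from it. It joins two flat steel arms (14 x 8 mm, centred 51 mm either side of the middle; 94 mm free between them). Shut, it is 116 mm above the work surface and 65 mm from the socket centre on the station's -x side.
- clamp_press (a point): Centre of the black round press bar, 24 mm thick, that crosses between the clamp's arms 90 mm from the hinge; its underside pushes on the cartridge's cap.
There are look-alikes about, which are no part of the job. What is meant by the ochre_cartridge is not turquoise, and is the smaller of those in its own colour.

How it is judged:
On the way, in this order (a step that is already met when the one before it is completed fails the run):
1. the ochre cartridge stands upright in the socket, let go, with the clamp still open (horizontal distance between ochre_cartridge and socket_mouth below 0.006 m and z of ochre_cartridge in the frame of station below 0.032 m and angle between ochre_cartridge's own z axis and vertical below 0.12 rad and angle between the x axis of ochre_cartridge and the x axis of station, either way round below 0.15 rad and value of joint clamp above 0.6 rad and contact force between ochre_cartridge and the fingers below 0.1 N), for 0.2 s.
2. the clamp is shut and has driven the cartridge down on its seat (value of joint clamp below 0.05 rad and value of joint seat above 0.008 m), for 0.2 s.
At the end, for the whole second after the job is handed in: The ochre cartridge stands upright in the socket (centre within 6 mm, square to it within 0.15 rad, tilt below 0.12 rad, underside less than 20 mm above the work surface), the seat has sunk more than 8 mm, the clamp is shut to within 0.05 rad, and all is at rest (all of step 2 and horizontal distance between ochre_cartridge and socket_mouth below 0.006 m and z of ochre_cartridge in the frame of station below 0.032 m and angle between ochre_cartridge's own z axis and vertical below 0.12 rad and angle between the x axis of ochre_cartridge and the x axis of station, either way round below 0.15 rad and z of ochre_cartridge in the frame of station below 0.02 m and linear speed of ochre_cartridge below 0.01 m/s and velocity of joint clamp below 0.05 rad/s); the robot touches nothing.
It fails at once if the ochre cartridge is tipped by more than 0.6 rad (angle between ochre_cartridge's own z axis and vertical above 0.6 rad).
It fails at once if the dark red cartridge is moved by more than 25 mm or tipped (distance of red_cartridge from where it was at the start of the episode above 0.025 m or angle between red_cartridge's own z axis and vertical above 0.5 rad).
It fails at once if the black cartridge is moved by more than 25 mm or tipped (distance of black_cartridge from where it was at the start of the episode above 0.025 m or angle between black_cartridge's own z axis and vertical above 0.5 rad).
It fails at once if the jar is moved by more than 25 mm or tipped (distance of jar from where it was at the start of the episode above 0.025 m or angle between jar's own z axis and vertical above 0.5 rad).
It also fails if it takes over 61 s, if anything falls off the work surface, if the arm or the gripper's body presses on something with over 40 N, if the wrist force passes 120 N, or if a joint passes its speed limit or range.

## Working session

There is one attempt and no reset: what is moved stays moved. The work goes in short steps, Python scripts to look and compute and a shell command to move; the robot and the scene stay as the last step left them, time stands still between calls to the robot, and variables do not carry over. Pictures are saved under pics/ and viewed, at most 10 in all, crops included, and the job is handed in when it is done.

```bash
mkdir -p pics; ls; python3 - <<'E'
from plant import robot, read_camera
import cv2
for n in("top","side"):
    c=read_camera(n); cv2.imwrite(f"pics/{n}0.png",c["image"]); print(n,c["K"].tolist(),c["extrinsics"].round(4).tolist())
print(robot.read_state())
E
```

```text
pics
top [[382.6618647757957, 0.0, 278.09147739161057], [0.0, 382.6618647757957, 208.40549437545448], [0.0, 0.0, 1.0]] [[0.0046, -1.0, -0.0025, 0.0249], [-0.9958, -0.0043, -0.0914, 0.5223], [0.0913, 0.0029, -0.9958, 1.1553], [0.0, 0.0, 0.0, 1.0]]
side [[382.63186109210267, 0.0, 281.4708751111225], [0.0, 382.63186109210267, 212.0063174664725], [0.0, 0.0, 1.0]] [[0.9927, -0.1204, -0.0065, -0.515], [-0.0932, -0.7321, -0.6748, 0.116], [0.0765, 0.6705, -0.738, 0.8463], [0.0, 0.0, 0.0, 1.0]]
{'t': 0.1, 'q': array([ 1.15359635e+00,  1.31119121e-01,  1.48919153e+00,  1.15771606e-05,
        1.52301570e+00, -8.54145676e-02]), 'dq': array([ 0.00033195, -0.00110748, -0.00165118, -0.00013802, -0.00021861,
       -0.00125142]), 'joint_torque': array([ 1.55263744e-03, -5.61343646e+01, -4.93094516e+01,  7.69697875e-02,
        2.92068534e-02, -3.68379392e-05]), 'tool_pos': array([0.19520514, 0.56679407, 0.21766075]), 'orientation': array([-5.18707775e-01, -3.09802530e+00,  2.63285453e-03]), 'force': array([0.11261687, 0.22132303, 0.38126552]), 'wrist_torque': array([ 0.03174139,  0.01018691, -0.00788043]), 'gripper_force': 0.0, 'opening': 0.09292450663067531}
```

View pics/top0.png

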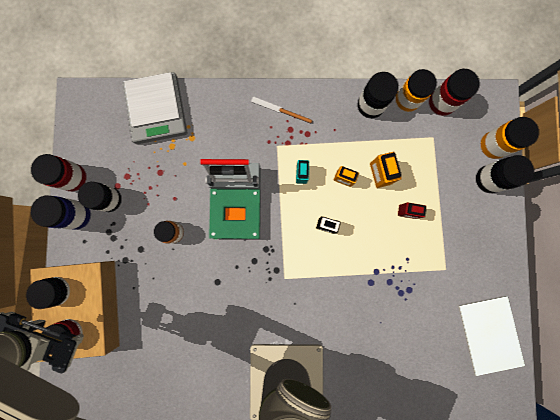

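View pics/side0.png

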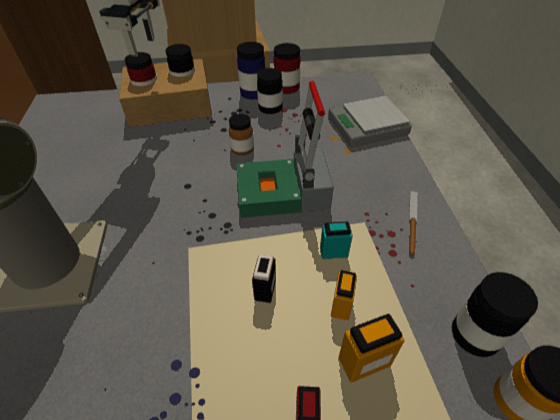

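Top view: candidates are the small ochre at (346,176), the large ochre at (386,170), the turquoise at (303,171), and the ochre-labelled jars at (420,88) and (515,135). The small ochre matches. The station's socket is at (235,214) with the clamp handle at (225,162). Next I'll take one close crop.

```bash
python3 - <<'E'
import cv2,numpy as np
a=cv2.imread("pics/top0.png");b=cv2.imread("pics/side0.png")
f=lambda im,x,y,w,h,s:cv2.resize(im[y:y+h,x:x+w],None,fx=s,fy=s,interpolation=cv2.INTER_CUBIC)
L=np.hstack([f(a,326,160,40,30,10),f(b,325,262,40,60,5),np.zeros((300,200,3),np.uint8)])
M=np.hstack([f(a,200,152,80,96,3.125),f(b,230,155,110,66,4.5)[:300]]) 
M=M[:, :800] if M.shape[1]>=800 else np.hstack([M,np.zeros((M.shape[0],800-M.shape[1],3),np.uint8)])
cv2.imwrite("pics/crop0.png",np.vstack([L,M[:300]])) if M.shape[0]>=297 else print(M.shape)
E
```

```text
Traceback (most recent call last):
ValueError: all the input array dimensions except for the concatenation axis must match exactly, but along dimension 0, the array at index 0 has size 300 and the array at index 1 has size 297
```

```bash
python3 - <<'E'
import cv2,numpy as np
a=cv2.imread("pics/top0.png");b=cv2.imread("pics/side0.png")
o=np.zeros((600,800,3),np.uint8)
def f(im,x,y,w,h,s,X,Y): o[Y:Y+h*s,X:X+w*s]=cv2.resize(im[y:y+h,x:x+w],None,fx=s,fy=s,interpolation=cv2.INTER_CUBIC)
f(a,326,160,40,30,10,0,0); f(b,325,262,40,60,5,400,0)
f(a,200,155,70,90,3,0,310); f(b,230,155,110,66,4,300,310)
cv2.imwrite("pics/crop0.png",o)
E
```

```text
(no output)
```

View pics/crop0.png

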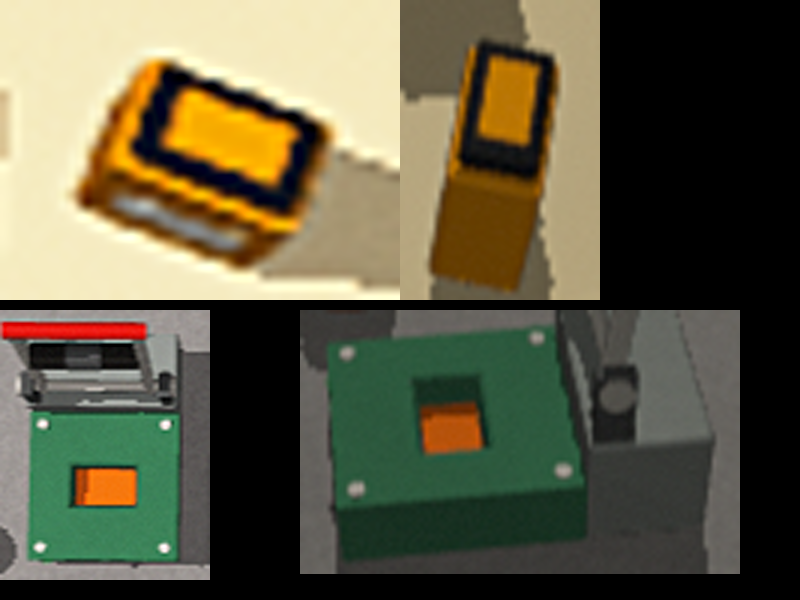

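Crop: the small cartridge with the ochre/black cap and paper band is confirmed. Its cap corners in the top crop are (165,68), (328,125), (295,212), (135,150). The station's four screws and the socket are visible in both views.

```bash
cat > h.py <<'E'
import numpy as np
from plant import robot, read_camera
def px(p,off,s,o=(0,0)): return (np.array(p,float)-o+.5)/s-.5+off
def ray(c,uv,z):
    E=c["extrinsics"];R,t=E[:3,:3],E[:3,3]
    C=-R.T@t; d=R.T@np.linalg.inv(c["K"])@np.r_[uv,1]
    return (C+d*(z-C[2])/d[2])[:2]
def proj(c,p):
    E=c["extrinsics"];q=c["K"]@(E[:3,:3]@np.array(p)+E[:3,3]);return q[:2]/q[2]
def rep(n,P):
    P=np.array(P);print(n,P.round(4).tolist(),"c",P.mean(0).round(4),"edges",[(round(np.linalg.norm(d)*1000,1),round(np.degrees(np.arctan2(d[1],d[0])),1)) for d in np.roll(P,-1,0)-P])
E
python3 - <<'E'
from h import *
T=read_camera("top");S=read_camera("side")
rep("cart top",[ray(T,px(p,(326,160),10),.09) for p in [(165,68),(328,125),(295,212),(135,150)]])
rep("cart side",[ray(S,px(p,(325,262),5,(400,0)),.09) for p in [(482,40),(556,52),(540,155),(462,142)]])
rep("scr top",[ray(T,px(p,(200,155),3,(0,310)),.05) for p in [(42,424),(165,425),(164,547),(40,547)]])
rep("scr side",[ray(S,px(p,(230,155),4,(300,310)),.05) for p in [(348,352),(537,338),(563,470),(356,489)]])
rep("sock top",[ray(T,px(p,(200,155),3,(0,310)),.048) for p in [(71,466),(137,466),(137,507),(71,507)]])
rep("handle",[ray(T,px(p,(200,155),3,(0,310)),.27) for p in [(2,330),(147,330)]])
E
```

```text
cart top [[0.641, -0.1603], [0.6242, -0.2079], [0.5984, -0.1978], [0.6166, -0.1512]] c [ 0.62   -0.1793] edges [(np.float64(50.5), np.float64(-109.4)), (np.float64(27.7), np.float64(158.8)), (np.float64(50.0), np.float64(68.7)), (np.float64(26.0), np.float64(-20.3))]
cart side [[0.6146, -0.1518], [0.6411, -0.1606], [0.6243, -0.2029], [0.5975, -0.1942]] c [ 0.6194 -0.1774] edges [(np.float64(27.8), np.float64(-18.3)), (np.float64(45.6), np.float64(-111.6)), (np.float64(28.2), np.float64(161.9)), (np.float64(45.7), np.float64(68.0))]
scr top [[0.5668, 0.2223], [0.5663, 0.0982], [0.4435, 0.0979], [0.443, 0.2218]] c [0.5049 0.1601] edges [(np.float64(124.1), np.float64(-90.2)), (np.float64(122.8), np.float64(-179.9)), (np.float64(123.9), np.float64(90.3)), (np.float64(123.8), np.float64(0.2))]
scr side [[0.442, 0.2222], [0.5654, 0.2203], [0.5646, 0.0975], [0.4404, 0.0973]] c [0.5031 0.1593] edges [(np.float64(123.4), np.float64(-0.8)), (np.float64(122.9), np.float64(-90.4)), (np.float64(124.1), np.float64(-179.9)), (np.float64(124.9), np.float64(89.3))]
sock top [[0.5246, 0.1926], [0.5248, 0.1261], [0.4835, 0.1256], [0.4832, 0.1918]] c [0.504 0.159] edges [(np.float64(66.5), np.float64(-89.8)), (np.float64(41.3), np.float64(-179.3)), (np.float64(66.3), np.float64(90.3)), (np.float64(41.3), np.float64(1.0))]
handle [[0.6153, 0.2187], [0.6158, 0.0995]] c [0.6156 0.1591] edges [(np.float64(119.2), np.float64(-89.8)), (np.float64(119.2), np.float64(90.2))]
```

```bash
python3 -m inch '[42,-74,0,0,100,85,-149,0,0,100,128,-224,0,0,100,170,-298,0,0,100,212,-373,0,0,100,212,-373,0,0,100]'; python3 - <<'E'
from h import *
import cv2
T=read_camera("top");S=read_camera("side")
for n,a,b in [("big",(390,165),(375,330)),("turq",(303,165),(337,228))]:
    P=[c["K"]@c["extrinsics"][:3] for c in(T,S)]
    X=cv2.triangulatePoints(*P,np.array(a,float),np.array(b,float));print(n,(X[:3]/X[3]).ravel())
print("big base",ray(T,(379,187),0),ray(T,(371,163),0.0),"turq base",ray(T,(308,183),0))
E
```

```text
t: 0.7
tool_pos: [0.3195, 0.3483, 0.2185]
orientation: [0.518, 3.099, -0.0]
force: [0.7, 0.0, -0.1]
opening: 0.0928
gripper_force: 0.0
big [ 0.63662622 -0.29133046  0.12202636]
turq [ 0.63829874 -0.0452719   0.08504207]
big base [ 0.59367953 -0.29117212] [ 0.67054942 -0.26727276] turq base [ 0.60551057 -0.0669799 ]
```

```bash
python3 -m inch '[200,-351,0,-2,100,200,-351,0,-2,100,200,-351,0,-2,100,200,-351,0,-2,100,200,-351,0,-2,100,200,-351,0,-2,100,200,-351,0,-2,100,200,-351,0,-2,100,200,-351,0,-2,100,200,-351,0,-2,100]'
```

```text
t: 1.63
tool_pos: [0.5203, -0.0036, 0.2185]
orientation: [0.575, 3.088, -0.001]
force: [-0.7, -0.1, 0.2]
opening: 0.0928
gripper_force: 0.0
```

```bash
python3 -m inch '[100,-175,0,0,100,100,-175,0,0,100,100,-175,0,0,100,100,-175,0,0,100,100,-175,0,0,100,100,-175,-40,0,100,100,-175,-80,0,100,100,-175,-100,0,100,100,-175,-100,0,100]'; python3 - <<'E'
from h import *
import cv2
S=read_camera("side");T=read_camera("top")
f=lambda im,x,y,w,h,s:cv2.resize(im[y:y+h,x:x+w],None,fx=s,fy=s,interpolation=cv2.INTER_CUBIC)
cv2.imwrite("pics/c1.png",np.hstack([f(S["image"],270,190,130,150,3),f(T["image"],290,100,130,150,3)]))
s=robot.read_state();p=s["tool_pos"];print(p,proj(S,p),proj(S,[.62,-.179,.09]))
E
```

```text
t: 2.38
tool_pos: [0.6151, -0.1741, 0.1109]
orientation: [-0.571, -3.078, -0.004]
force: [0.1, -0.2, -1.2]
opening: 0.0925
gripper_force: 0.0
[ 0.61872665 -0.17520131  0.11801385] [347.83322951 271.41489787] [347.15239531 281.55153636]
```

View pics/c1.png

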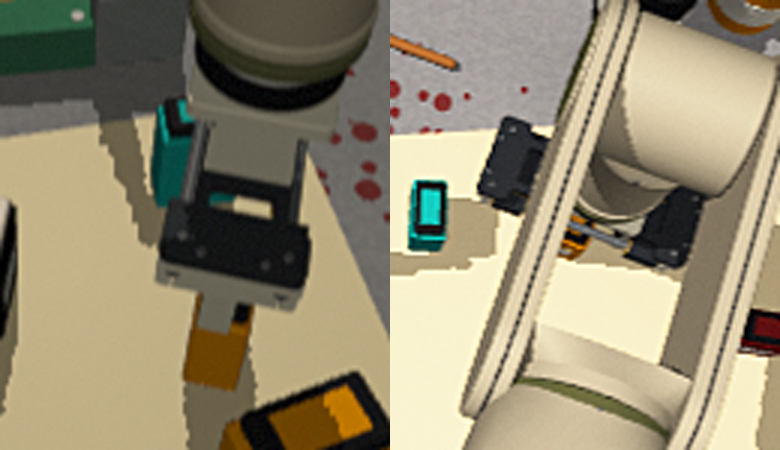

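The fingers line up with the cartridge, and the near finger sits in front of its narrow face at side-crop (215,310). The gripper body is clear of the large ochre box. I'll go down now and grip.

```bash
python3 -m inch '[0,0,0,0,100,0,0,-15,0,100,0,0,-30,0,100,0,0,-45,0,100,0,0,-60,0,100,0,0,-70,0,100,0,0,-70,0,100,0,0,-70,0,100]'; python3 -m inch '[0,0,0,0,50,0,0,0,0,50,0,0,0,0,50,0,0,0,0,50,0,0,0,0,50,0,0,0,0,50,0,0,0,0,50,0,0,0,0,50]' 25
```

```text
t: 3.15
tool_pos: [0.6199, -0.1761, 0.05]
orientation: [0.572, 3.088, -0.0]
force: [0.4, 0.7, 0.7]
opening: 0.0927
gripper_force: 0.0
t: 3.82
tool_pos: [0.6193, -0.1765, 0.0491]
orientation: [0.573, 3.088, -0.001]
force: [-1.4, -1.7, 3.5]
opening: 0.0598
gripper_force: 25.0
```

```bash
python3 -m inch '[0,0,20,0,50,0,0,50,0,50,0,0,85,0,50,0,0,120,0,50,-20,15,140,0,50,-50,35,140,6,50,-80,60,140,12,50,-105,85,140,18,50,-115,115,140,21,50,-115,150,140,21,50]'; python3 -m inch '[0,35,0,0,50,0,70,0,0,50,0,105,0,0,50,0,135,0,0,50,0,160,0,0,50,0,176,0,0,50,0,186,0,0,50,0,186,0,0,50,0,186,0,0,50,0,186,0,0,50]';  python3 - <<'E'
from h import *
import cv2
S=read_camera("side");T=read_camera("top")
f=lambda im,x,y,w,h,s:cv2.resize(im[y:y+h,x:x+w],None,fx=s,fy=s,interpolation=cv2.INTER_CUBIC)
cv2.imwrite("pics/c2.png",np.hstack([f(S["image"],220,80,130,140,3),f(T["image"],180,130,130,140,3)]))
s=robot.read_state();r=s["orientation"];print(s["tool_pos"],r,np.degrees(2*np.arctan2(r[1],r[0]))-90,s["opening"])
E
```

```text
t: 4.65
tool_pos: [0.5013, -0.0253, 0.1876]
orientation: [0.003, -3.139, -0.0]
force: [0.7, 0.4, -2.5]
opening: 0.0596
gripper_force: 25.0
t: 5.48
tool_pos: [0.504, 0.1591, 0.1883]
orientation: [-0.001, -3.141, 0.001]
force: [-0.0, 0.2, -2.9]
opening: 0.0601
gripper_force: 25.0
[0.50420631 0.15888754 0.18851311] [-2.56425001e-03 -3.14135652e+00  4.64255147e-04] -270.0935396345219 0.05974961915001827
```

View pics/c2.png

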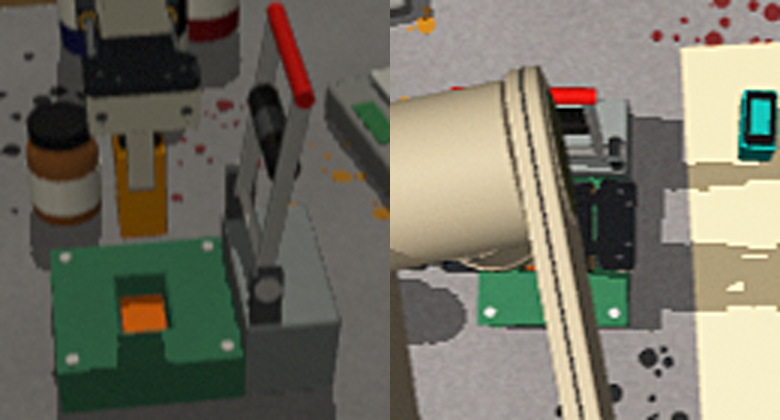

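The cartridge hangs upright above the socket. Its near-face bottom corners are at side-crop (117,231) and (165,237), so I can check its offset in x.

```bash
python3 - <<'E'
from h import *
import cv2
S=read_camera("side");im=S["image"]
E=S["extrinsics"];R,t=E[:3,:3],E[:3,3];C=-R.T@t
def rayy(uv,y):
    d=R.T@np.linalg.inv(S["K"])@np.r_[uv,1];return C+d*(y-C[1])/d[1]
hsv=cv2.cvtColor(im,cv2.COLOR_BGR2HSV)
for r in (145,148,151,154):
    m=[c for c in range(245,290) if 12<=hsv[r,c,0]<=28 and hsv[r,c,1]>150]
    a,b=m[0]-.5,m[-1]+.5
    A,B=rayy((a,r),.129),rayy((b,r),.129);print(r,a,b,A.round(4),B.round(4),(A[0]+B[0])/2)
for p in [(117,231),(165,237)]: print(rayy(px(p,(220,80),3),.129))
E
```

```text
145 258.5 274.5 [0.4851 0.129  0.1818] [0.5202 0.129  0.1784] 0.5026461338832644
148 258.5 274.5 [0.4847 0.129  0.1737] [0.52   0.129  0.1701] 0.5023558107009608
151 247.5 275.5 [0.4601 0.129  0.1679] [0.5221 0.129  0.1615] 0.49107804331825433
154 259.5 275.5 [0.4861 0.129  0.1568] [0.5219 0.129  0.153 ] 0.5040037255875498
[0.48382783 0.129      0.14937574]
[0.5197959  0.129      0.13978331]
```

```bash
python3 -m inch '[0,0,-25,0,50,0,0,-50,0,50,0,0,-75,0,50,0,0,-85,0,50,0,0,-91,0,50,0,0,-95,0,50,0,0,-99,0,50,0,0,-99,0,50,0,0,-99,0,50]'
```

```text
t: 6.38
tool_pos: [0.5049, 0.1601, 0.0907]
orientation: [0.0, 3.14, 0.001]
force: [-0.4, -0.1, -1.7]
opening: 0.06
gripper_force: 25.0
```

```bash
python3 -m inch '[0,0,-3,0,50,0,0,-6,0,50,0,0,-9,0,50,0,0,-11,0,50,0,0,-13,0,50,0,0,-13,0,50,0,0,-13,0,50]'
```

```text
t: 6.97
tool_pos: [0.504, 0.16, 0.0764]
orientation: [-0.0, -3.141, 0.0]
force: [0.0, -1.8, -2.4]
opening: 0.0593
gripper_force: 25.0
```

```bash
python3 -m inch '[0,0,-1,0,60,0,0,-1,0,80,0,0,-1,0,95,0,0,-1,0,95,0,0,-1,0,95,0,0,-1,0,95,0,0,-1,0,95]'; python3 -m inch '[0,0,15,0,95,0,0,50,0,95,0,0,90,0,95,0,0,130,0,95,0,0,170,0,95,0,0,205,0,95,0,0,225,0,40,0,0,230,0,0,0,0,230,0,0]'; python3 - <<'E'
from h import *
import cv2
S=read_camera("side")
im=S["image"]
cv2.imwrite("pics/c3.png",cv2.resize(im[60:230,200:370],None,fx=3.5,fy=3.5,interpolation=cv2.INTER_CUBIC))
print(robot.read_state()["tool_pos"])
for h in (.0,.026): print([ (px0-np.array([200,60]))*3.5 for px0 in [proj(S,[.504+a,.1595+b,h+.09]) for a,b in ((-.015,-.026),(.015,-.026),(.015,.026),(-.015,.026))]])
E
```

```text
t: 7.55
tool_pos: [0.5043, 0.16, 0.0758]
orientation: [0.0, 3.141, 0.0]
force: [0.4, 0.2, 0.3]
opening: 0.0877
gripper_force: 0.0
t: 8.3
tool_pos: [0.5051, 0.1602, 0.3077]
orientation: [0.0, 3.138, 0.001]
force: [0.2, -0.6, -0.5]
opening: 0.073
gripper_force: 0.0
[0.50426005 0.16005567 0.30539308]
[array([216.83975971, 402.01974322]), array([260.88481921, 398.23094447]), array([252.90093386, 349.16290061]), array([210.46724037, 352.69182677])]
[array([215.10986497, 372.73720459]), array([260.10905208, 368.94223219]), array([251.98876289, 319.96036933]), array([208.67018136, 323.49004487])]
```

View pics/c3.png

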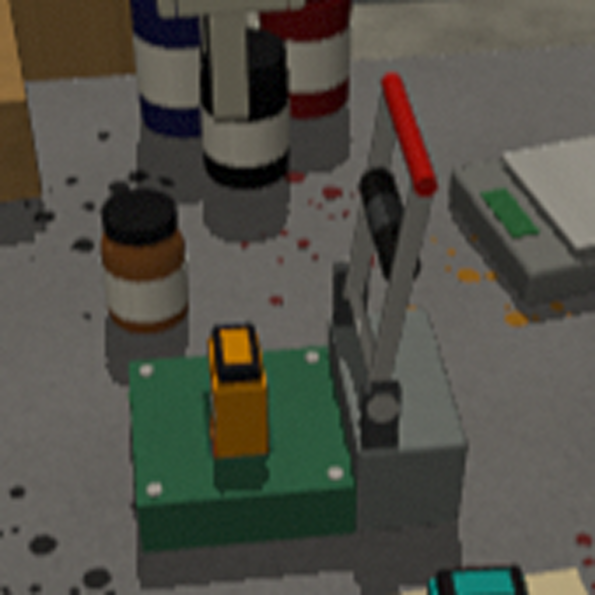

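The cartridge stands in the socket, with its cap at crop (235,350) where a seated one should be, and the clamp is still open with its handle at (410,130). Next I'll go over the handle and push it from behind with shut fingers.

```bash
python3 -m inch '[0,0,10,0,0,35,0,10,0,0,75,0,10,0,0,115,0,10,0,0,150,0,10,0,0,176,0,5,0,0,176,0,-30,0,0,176,0,-60,0,0,176,0,-70,0,0,176,0,-70,0,0]'
```

```text
t: 9.18
tool_pos: [0.6771, 0.1595, 0.2291]
orientation: [-0.0, -3.131, 0.003]
force: [-0.4, 0.4, 0.1]
opening: 0.0031
gripper_force: 0.0
```

```bash
python3 -m inch '[-15,0,0,0,0,-30,0,0,0,0,-45,0,0,0,0,-60,0,0,0,0,-75,0,0,0,0,-90,0,0,0,0,-105,0,0,0,0,-120,0,0,0,0,-130,0,0,0,0,-130,0,0,0,0]'
```

```text
t: 10.02
tool_pos: [0.5493, 0.1604, 0.2384]
orientation: [-0.001, 3.139, 0.001]
force: [-0.1, -0.8, 0.6]
opening: 0.0001
gripper_force: 0.0
```

```bash
python3 -m inch '[-12,0,-6,0,0,-24,0,-13,0,0,-36,0,-20,0,0,-48,0,-27,0,0,-60,0,-33,0,0,-60,0,-33,0,0,-60,0,-33,0,0]'; python3 - <<'E'
from h import *
import cv2
S=read_camera("side")
cv2.imwrite("pics/c4.png",cv2.resize(S["image"][60:230,180:350],None,fx=3.5,fy=3.5,interpolation=cv2.INTER_CUBIC))
for th in (.5,.6,.7,.8,.9): print(th,[((proj(S,[.594-.155*np.cos(th),.1595+b,.116+.155*np.sin(th)])-[180,60])*3.5).round() for b in(-.059,.059)])
E
```

```text
t: 10.6
tool_pos: [0.4905, 0.1602, 0.2039]
orientation: [-0.0, 3.14, 0.0]
force: [-0.0, 0.8, 0.5]
opening: 0.0008
gripper_force: 0.0
0.5 [array([233., 319.]), array([222., 207.])]
0.6 [array([245., 300.]), array([233., 189.])]
0.7 [array([259., 282.]), array([246., 172.])]
0.8 [array([276., 265.]), array([261., 155.])]
0.9 [array([295., 249.]), array([279., 140.])]
```

View pics/c4.png

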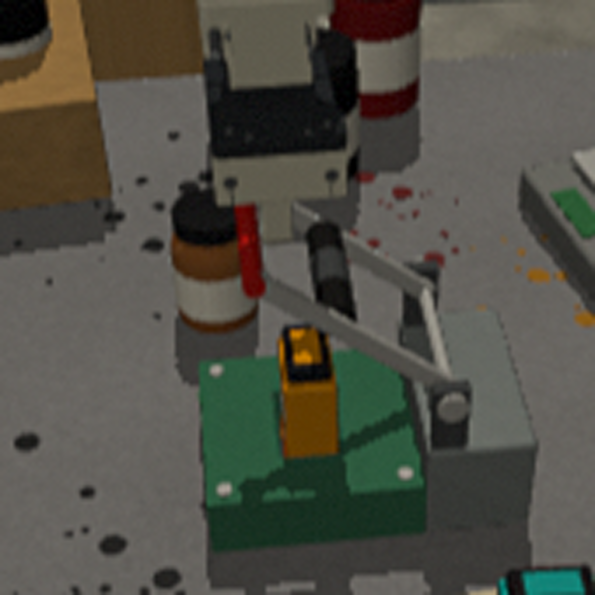

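The handle's near end is at (255,288), so the clamp is at about 0.67 rad. The cartridge is undisturbed at (305,390). Next I'll lift over the handle and press from above.

```bash
python3 -m inch '[4,0,20,0,0,4,0,42,0,0,-18,0,42,0,0,-20,0,28,0,0,-24,0,12,0,0,-32,0,-7,0,0,-38,0,-20,0,0,-44,0,-35,0,0,-47,0,-48,0,0,-50,0,-58,0,0]'; python3 -m inch '[-1,0,-4,0,0,-1,0,-8,0,0,-2,0,-12,0,0,-2,0,-15,0,0,-2,0,-18,0,0,-2,0,-20,0,0,-2,0,-22,0,0,-2,0,-22,0,0,-2,0,-22,0,0]'
```

```text
t: 11.48
tool_pos: [0.4406, 0.1601, 0.1444]
orientation: [0.0, 3.141, 0.0]
force: [-0.2, -0.5, 0.0]
opening: 0.0005
gripper_force: 0.2
t: 12.23
tool_pos: [0.4382, 0.1601, 0.123]
orientation: [0.0, 3.141, 0.0]
force: [-3.8, -0.3, 6.8]
opening: 0.0007
gripper_force: 3.3
```

```bash
python3 -m inch '[0,0,-1,0,0,0,0,-2,0,0,0,0,-2,0,0,0,0,-2,0,0]'
```

```text
t: 12.57
tool_pos: [0.4384, 0.1602, 0.1226]
orientation: [-0.0, 3.141, 0.0]
force: [-11.1, -3.0, 19.6]
opening: 0.0001
gripper_force: 10.2
```

At the stop. I'll retreat and look.

```bash
python3 -m inch '[0,0,5,0,0,0,0,20,0,0,0,0,50,0,0,0,0,90,0,0,0,0,120,0,0,-20,0,140,0,0,-20,0,140,0,0,-20,0,140,0,0,-20,0,140,0,0]'; python3 - <<'E'
from h import *
import cv2
S=read_camera("side")
cv2.imwrite("pics/c5.png",cv2.resize(S["image"][60:230,180:350],None,fx=3.5,fy=3.5,interpolation=cv2.INTER_CUBIC))
for th in (0,.05,.1): print(th,[((proj(S,[.594-.155*np.cos(th),.1595+b,.116+.155*np.sin(th)])-[180,60])*3.5).round() for b in(-.059,.059)])
E
```

```text
t: 13.32
tool_pos: [0.418, 0.16, 0.2595]
orientation: [0.0, -3.141, 0.0]
force: [-0.4, 0.2, -0.6]
opening: -0.0001
gripper_force: 0.0
0 [array([212., 413.]), array([204., 300.])]
0.05 [array([211., 404.]), array([203., 291.])]
0.1 [array([211., 395.]), array([203., 282.])]
```

View pics/c5.png

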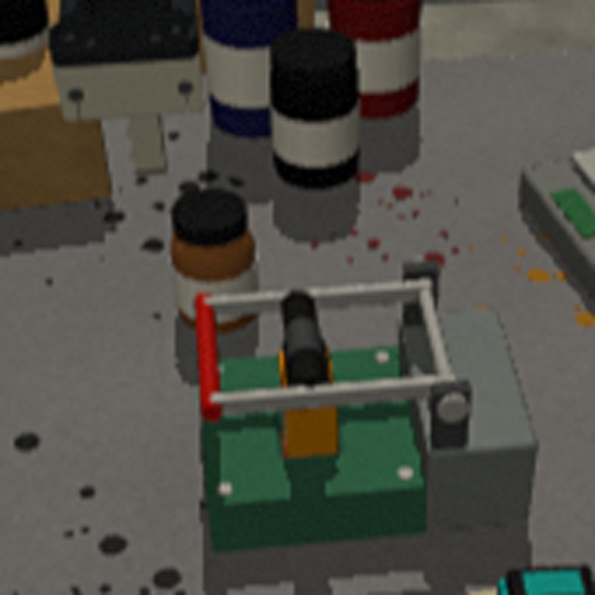

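The clamp is shut: the handle runs from (204,300) to (212,410), as predicted for 0 rad. The press bar sits on the sunken cartridge and the robot is clear.

```bash
python3 -c "
from plant import job
print(job.close_job())"
```

```text
the job is handed in; nothing more can be done
None
```

I stood the ochre cartridge in the socket, let go of it, shut the clamp fully over it, and handed the job in at about 13 s; the hand-in returned no verdict, but the last picture shows the clamp shut, the cartridge sunk under it and the arm clear.

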